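# Move the larder row to the new rack in the same order

## Task

Move the four things one after another from the old dark rack with the cork pads into the empty light rack, in the same order counted from each rack's tall end (the one with the steel carrying bar): what stands next to the old rack's tall end goes next to the new rack's tall end, and so on down the row. Stand each one upright on the floor of its bay, in the middle, and let go; never let one topple, and leave the lemon and the garlic where they lie.

Things in the scene. Friction and masses are not known exactly. Their poses are not given: they have to be found in the camera images.
- old_rack: Dark wood rack, fixed, 354 x 92 mm. Origin: centre of its underside on the worktop; y runs along it, +y to its tall end (80 mm high, 14 mm thick, steel bar; other end 22 mm). Four bays 80 x 80 mm inside, centres at x = 0, y = +129 (tall end), +43, -43, -129 mm. Bay floors 12 mm, side rails 22 mm, dividers 20 mm above the origin. Holds the four things at the start, on cork pads.
- new_rack: Light wood rack, fixed, 354 x 92 mm. Origin: centre of its underside on the worktop; y runs along it, +y to its tall end (80 mm high, 14 mm thick, steel bar; other end 22 mm). Four bays 80 x 80 mm inside, centres at x = 0, y = +129 (tall end), +43, -43, -129 mm. Bay floors 12 mm, side rails 22 mm, dividers 20 mm above the origin. Empty at the start. Nearly parallel to the old rack, tall end the other way.
- spice_jar_center (a point): Spice jar, slim round jar with a wide screw cap, the thinnest of the four: 46 mm diameter, 106 mm high. Point on its axis, half-way up (53 mm above its foot); z is up. About 0.12 kg; take it near the top, as there is little room inside a gripper.
- salt_carton_center (a point): Rectangular salt carton with a folded gable top: 44 mm along its x, 65 mm along its y, 148 mm high in all; straight sides up to 119 mm. Stands with its 65 mm side along the row, within 0.12 rad. Point at its middle, half-way up (74 mm above its foot). About 0.2 kg; take it near 100 mm up.
- small_jar_center (a point): Small glass jar with screw lid, the lowest of the four: 68 mm diameter up to 72 mm high, lid 62 mm diameter from there to the top at 88 mm. Point on its axis, half-way up (44 mm above its foot). About 0.3 kg; take it at about 58 mm up.
- drinks_can_center (a point): Drinks can, the broad tall cylinder: 66 mm diameter, 115 mm high. Point on its axis, half-way up (57.5 mm above its foot). About 0.3 kg; take it near the top.
- pad_spice_jar: Square cork pad, 76 x 76 x 3 mm, fixed in the bay of the old rack in which the spice jar stands at the start; it marks that bay afterwards. Origin: centre of its underside (the pad's top is 3 mm above). It stays where it is.
- pad_salt_carton: Square cork pad, 76 x 76 x 3 mm, fixed in the bay of the old rack in which the salt carton stands at the start; it marks that bay afterwards. Origin: centre of its underside (the pad's top is 3 mm above). It stays where it is.
- pad_small_jar: Square cork pad, 76 x 76 x 3 mm, fixed in the bay of the old rack in which the small jar stands at the start; it marks that bay afterwards. Origin: centre of its underside (the pad's top is 3 mm above). It stays where it is.
- pad_drinks_can: Square cork pad, 76 x 76 x 3 mm, fixed in the bay of the old rack in which the drinks can stands at the start; it marks that bay afterwards. Origin: centre of its underside (the pad's top is 3 mm above). It stays where it is.
- lemon_center (a point): Loose lemon, 72 x 55 x 56 mm, lying left of the racks; point at its centre. Bystander, leave alone.
- garlic_center (a point): Loose garlic bulb, 56 mm, lying right of the racks; point at its centre. Bystander, leave alone.
There are look-alikes about, which are no part of the job. What is shaped like the part that bears salt_carton_center but green or orange is not meant.

How it is judged (in metres and radians):
At the end, for the whole second after the job is handed in: Each thing stands upright (0.1 rad) and at rest on the bay floor of the new rack (height within 6 mm), within 15 mm of its bay's centre along both rack axes, in the bay with the same number from the tall end as the bay of its pad in the old rack (((y of pad_spice_jar in the frame of old_rack between 0.109 and 0.149 m and y of spice_jar_center in the frame of new_rack between 0.114 and 0.144 m) or (y of pad_spice_jar in the frame of old_rack between 0.023 and 0.063 m and y of spice_jar_center in the frame of new_rack between 0.028 and 0.058 m) or (y of pad_spice_jar in the frame of old_rack between -0.063 and -0.023 m and y of spice_jar_center in the frame of new_rack between -0.058 and -0.028 m) or (y of pad_spice_jar in the frame of old_rack between -0.149 and -0.109 m and y of spice_jar_center in the frame of new_rack between -0.144 and -0.114 m)) and x of spice_jar_center in the frame of new_rack between -0.015 and 0.015 m and height (world z) of spice_jar_center between 0.059 and 0.071 m and angle between each of spice_jar_center, salt_carton_center, small_jar_center, drinks_can_center's own z axis and vertical below 0.1 rad and linear speed of each of spice_jar, salt_carton, small_jar, drinks_can below 0.02 m/s and angular speed of each of spice_jar, salt_carton, small_jar, drinks_can below 0.2 rad/s and ((y of pad_salt_carton in the frame of old_rack between 0.109 and 0.149 m and y of salt_carton_center in the frame of new_rack between 0.114 and 0.144 m) or (y of pad_salt_carton in the frame of old_rack between 0.023 and 0.063 m and y of salt_carton_center in the frame of new_rack between 0.028 and 0.058 m) or (y of pad_salt_carton in the frame of old_rack between -0.063 and -0.023 m and y of salt_carton_center in the frame of new_rack between -0.058 and -0.028 m) or (y of pad_salt_carton in the frame of old_rack between -0.149 and -0.109 m and y of salt_carton_center in the frame of new_rack between -0.144 and -0.114 m)) and x of salt_carton_center in the frame of new_rack between -0.015 and 0.015 m and height (world z) of salt_carton_center between 0.08 and 0.092 m and ((y of pad_small_jar in the frame of old_rack between 0.109 and 0.149 m and y of small_jar_center in the frame of new_rack between 0.114 and 0.144 m) or (y of pad_small_jar in the frame of old_rack between 0.023 and 0.063 m and y of small_jar_center in the frame of new_rack between 0.028 and 0.058 m) or (y of pad_small_jar in the frame of old_rack between -0.063 and -0.023 m and y of small_jar_center in the frame of new_rack between -0.058 and -0.028 m) or (y of pad_small_jar in the frame of old_rack between -0.149 and -0.109 m and y of small_jar_center in the frame of new_rack between -0.144 and -0.114 m)) and x of small_jar_center in the frame of new_rack between -0.015 and 0.015 m and height (world z) of small_jar_center between 0.05 and 0.062 m and ((y of pad_drinks_can in the frame of old_rack between 0.109 and 0.149 m and y of drinks_can_center in the frame of new_rack between 0.114 and 0.144 m) or (y of pad_drinks_can in the frame of old_rack between 0.023 and 0.063 m and y of drinks_can_center in the frame of new_rack between 0.028 and 0.058 m) or (y of pad_drinks_can in the frame of old_rack between -0.063 and -0.023 m and y of drinks_can_center in the frame of new_rack between -0.058 and -0.028 m) or (y of pad_drinks_can in the frame of old_rack between -0.149 and -0.109 m and y of drinks_can_center in the frame of new_rack between -0.144 and -0.114 m)) and x of drinks_can_center in the frame of new_rack between -0.015 and 0.015 m and height (world z) of drinks_can_center between 0.0635 and 0.0755 m); the robot touches nothing.
It fails at once if one of the four things topples (tilts more than 0.6 rad) (angle between any of spice_jar_center, salt_carton_center, small_jar_center, drinks_can_center's own z axis and vertical above 0.6 rad).
It fails at once if the lemon or the garlic is moved by more than 30 mm (distance of any of lemon_center, garlic_center from where it was at the start of the episode above 0.03 m).
It also fails if it takes over 99 s, if anything falls off the work surface, if the arm or the gripper's body presses on something with over 40 N, if the wrist force passes 120 N, or if a joint passes its speed limit or range.

## Robot

A 6-joint arm with a two-finger parallel gripper is mounted at the origin on a cart in front of the work surface, level with it; the furniture and walls round the work are solid. World frame = base frame: x ahead of the robot, y to its left, z up, the work surface at z = 0. Lengths are in mm, angles in degrees, forces in N, time in s.
With the tool pointing down it reaches from about 350 to 850 mm from the base axis. Payload 8.1 kg.
Tool frame: the origin (TCP) lies between the finger pads; the fingertips stand 25 mm ahead of it and the grasp point (between the pads) lies 6 mm ahead of it (r.tcp_to_tips is the distance from the TCP to the fingertips, in mm); z points along the fingers, y is the line along which they close (so a half turn about z gives the same grasp; the last joint's range is limited). The gripper opens to 85 mm and grips with 20 to 120 N. Pads are 22 mm wide; open, the fingers measure 114 mm over their backs; the gripper's body (76 mm by 85 mm) begins 54 mm behind the grasp point. The pads swing forward as they close: fully open they stand 13 mm farther back than shut.
Start: joints at [-74.909, 7.471, 85.268, -0, 87.261, -4.893], TCP at [205.082, -563.868, 256.292] pointing down, gripper open.
Joint ranges: [-169.43, 169.43], [-51.17, 129.36], [1.28, 143.12], [-76.62, 256.62], [0, 156.53], [-152.29, 152.29]. Speed limits (degrees/s): [136.94, 136.94, 159.86, 180, 180, 180].

## Interface

Orientations are given as [roll, pitch, yaw] about the fixed x, y, z axes, in that order (R = Rz(yaw) Ry(pitch) Rx(roll)).
In Python, from bench import r gives the robot as it stands.
- The arm moves only by the tool apply_moves, never from a script. Its arguments are lists of equal length, an entry for each row: "angular": the turn, a rotation vector about the world's x, y, z in units of 8 degrees (1.0 is 8 degrees), a list of three; "travel": the shift along the world's x, y, z in units of 40 mm (1.0 is 40 mm), a list of three; "jaw": the opening, from 0 (shut) to 1 (fully open). A call has 1 to 20 rows; each row shifts and turns the commanded pose from where the row before left it; what a row does not reach is not made up. A row lasts 1/8 s, in which the tool goes at most 62.5 mm and 10.7 degrees, less where a joint would pass 70% of its speed; a pose out of reach is approached as far as the arm can. A call is refused whole if a number of a shift passes 1 or a number of a turn 1, either way. A call with a gripper value outside its range is refused whole. The fingers move at their own pace and stop on an object; "force" is the grip in N (left out, the last holds). Time passes only in rows, so rows that do not move let the fingers close. It gives the time, the measured TCP pose, the force, the opening and the grip force at its end, in the units of the state.
- r.sense(): the state, without advancing time (a new reading comes with each control period).
- r.snapshot(name): name is "scene" or "top" or "wrist"; returns a dict with "color" (420x560x3 uint8, red, green, blue), "fx", "fy", "cx", "cy" (pixels), "distortion" ([k1, k2, p1, p2, k3] as OpenCV has them; the pictures are not rectified), "R" (3x3) and "t" (3): a world point X has camera coordinates R X + t; the wrist camera has in their place "mount" (4x4, takes a point from camera to tool coordinates, whose origin is the TCP and whose axes are the flange's). Camera axes: x right, y down, z forward; pixel columns grow to the right and rows downward; lengths in mm; the calibration is good to about 2 mm. A picture is of the moment at which its call begins: read the wrist's pose just before it. There is no depth.
- r.hand_in(): hands the job in; it is judged then, once.
The state is a dict: "time": time; "joint_pos": joint angles; "qd": joint speeds; "joint_efforts": joint torques, N m; "tool_pos": TCP position; "tcp_rot": TCP orientation; "ft_force": force on the tool from outside, world axes, zero at the start; "wrist_torque": the same for the moment, N m; "finger_gap": finger opening in mm; "grip_force": force on a finger pad.
Only numpy, scipy, OpenCV 4.12 (cv2) and the standard library are available. Lean on these libraries where they do the work, as an engineer would, in place of code of your own. Each camera call takes 0.05 s, during which the arm holds its last target. There are 200 camera calls.

## Working session

There is one attempt and no reset: what is moved stays moved. The work goes in short steps, Python scripts to look and compute and a tool call to move; the robot and the scene stay as the last step left them, time stands still between calls to the robot, and variables do not carry over. Pictures are saved under pics/ and viewed, at most 14 in all, crops included, and the job is handed in when it is done.

Besides the shell and the picture viewer there is one more tool, called by a JSON object that holds its "api" and its "payload", one argument or row to a line. apply_moves: Moves the arm, as the interface text tells. Its arguments: {"type":"object","properties":{"angular":{"type":"array"},"travel":{"type":"array"},"jaw":{"type":"array"},"force":{"type":"number"}},"required":["angular","travel","jaw"]}

```bash
mkdir -p pics && ls
python3 - <<'E'
from bench import r
import cv2,pickle,numpy as np
np.set_printoptions(suppress=True,precision=3)
s=r.sense();print(s['tool_pos'],s['tcp_rot'],s['time'],s['finger_gap'],r.tcp_to_tips)
for n in("scene","top"):
    d=r.snapshot(n);pickle.dump(d,open(n+'.pkl','wb'))
    cv2.imwrite(f'pics/{n}0.png',d['color'][:,:,::-1])
    print(n,d['fx'],d['fy'],d['cx'],d['cy'],d['distortion'],(-np.array(d['R']).T@d['t']))
E
```

```text
pics
[ 204.928 -563.369  255.236] [-179.892   -0.009   19.983] 0.0 85.26370302928717 25.0
scene 434.16916024978485 434.16916024978485 284.0740440643112 200.20001554953333 [-0.032  0.     0.     0.     0.   ] [-474.8   -837.262  715.577]
top 439.55784778270925 439.55784778270925 279.3174774020862 203.69702272598414 [0.012 0.    0.    0.    0.   ] [ 366.08  -123.925 1322.884]
```

View pics/scene0.png

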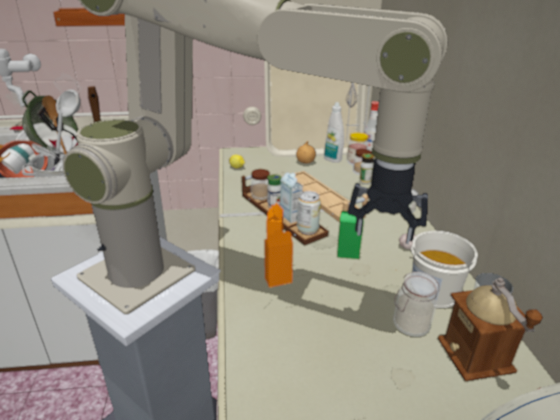

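View pics/top0.png

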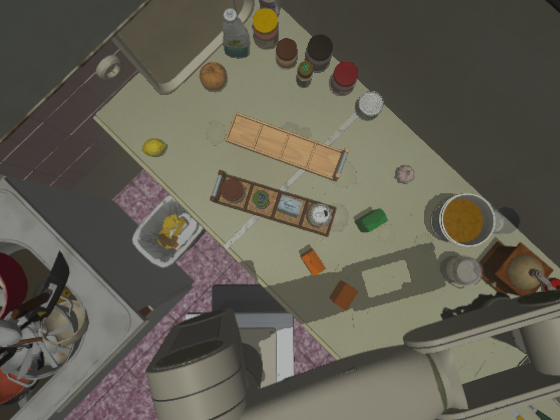

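Scene: the orange carton (278,250) and green carton (350,235) are look-alikes. The real carton is the pale blue one at scene (290,200) / top (290,205). The old rack's tall end is at left in top (218,186) and the new rack's is at right (343,163). From the old tall end the order is brown-lid jar (232,190), green-cap spice jar (261,200), carton (290,205), can (319,213). The brown-lid jar (287,52) and green-cap jar (305,70) at the back are also look-alikes; they are not in the rack.

```bash
cat > h.py <<'E'
import numpy as np,cv2,pickle
np.set_printoptions(suppress=True,precision=1)
def K(d):return np.array([[d['fx'],0,d['cx']],[0,d['fy'],d['cy']],[0,0,1.]])
def ray(d,px):
    px=np.array(px,float).reshape(-1,1,2)
    u=cv2.undistortPoints(px,K(d),np.array(d['distortion'],float)).reshape(-1,2)
    R=np.array(d['R']);t=np.array(d['t'])
    return -R.T@t,(np.c_[u,np.ones(len(u))])@R
def onz(d,px,z):
    c,v=ray(d,px);z=np.broadcast_to(z,len(v));return c+v*((z-c[2])/v[:,2])[:,None]
def proj(d,X):
    p,_=cv2.projectPoints(np.array(X,float).reshape(-1,3),cv2.Rodrigues(np.array(d['R']))[0],np.array(d['t'],float),K(d),np.array(d['distortion'],float));return p.reshape(-1,2)
E
python3 - <<'E'
from h import *
d=pickle.load(open('top.pkl','rb'));im=d['color']
c=im[105:245,200:360,::-1];c=cv2.resize(c,None,fx=4,fy=4,interpolation=cv2.INTER_CUBIC)
cv2.imwrite('pics/crop1.png',c)
hsv=cv2.cvtColor(im,cv2.COLOR_RGB2HSV)
for p in[(260,130),(240,120),(300,140),(250,212),(330,222),(200,200),(319,213)]:print(p,hsv[p[1],p[0]],im[p[1],p[0]])
print(onz(d,[(232,189),(261,200),(290,206),(319,213)],[103,121,163,130]))
E
```

```text
(260, 130) [ 17 107 160] [160 132  93]
(240, 120) [ 17 110 167] [167 135  95]
(300, 140) [ 17 110 176] [176 143 100]
(250, 212) [ 13 101  81] [81 63 49]
(330, 222) [17 77 66] [66 57 46]
(200, 200) [ 30  41 143] [143 143 120]
(319, 213) [ 38   7 152] [151 152 148]
[[ 508.1    7.3  103. ]
 [ 474.8  -74.2  121. ]
 [ 454.3 -152.6  163. ]
 [ 436.9 -232.   130. ]]
```

View pics/crop1.png

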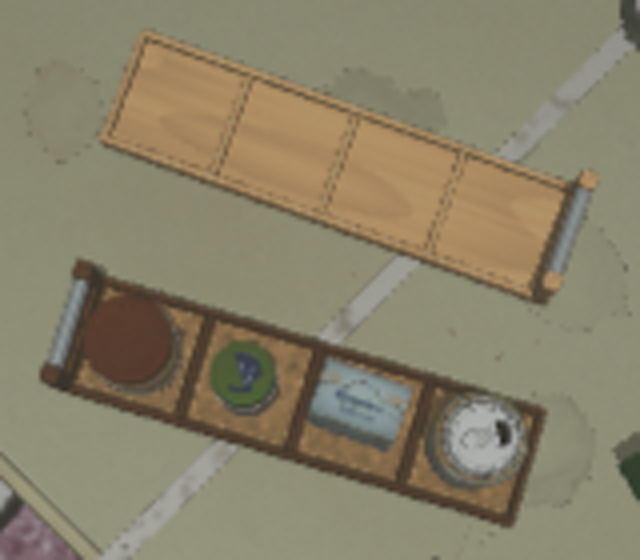

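Crop: new-rack dividers near crop x 233, 340 and 446. Old-rack lids: brown (129,340), green (243,375), carton ridge (365,380), can (482,435). The sizes match the descriptions, and the carton is pale blue as required.

Run:
```python
from h import *
d=pickle.load(open('top.pkl','rb'));im=d['color'];s=pickle.load(open('scene.pkl','rb'))
f=lambda P:np.array(P,float)/4+[199.625,104.625]
for nm,P,sg in(('new',[(247,77),(218,173),(354,118),(327,210),(461,154),(431,248)],1),('old',[(207,322),(188,415),(316,353),(297,447),(427,385),(410,478)],-1)):
    W=onz(d,f(P),20).reshape(3,2,3);M=W.mean(1);c=M.mean(0);y=sg*(M[2]-M[0])
    print(nm,'c',c,'spacing',np.linalg.norm(y)/2,'ydir deg',np.degrees(np.arctan2(y[1],y[0])),'width',np.linalg.norm(W[:,0]-W[:,1],axis=1))
    y/=np.linalg.norm(y)
    for k in(129,43,-43,-129):print(k,(c+y*k)[:2])
    if nm=='old':C,Y=c,y
# object tops by colour
hsv=cv2.cvtColor(im,cv2.COLOR_RGB2HSV)
X=np.array([Y[1],-Y[0],0])
def blob(m,roi,z,nm):
    x0,y0,x1,y1=roi;mm=np.zeros(m.shape,np.uint8);mm[y0:y1,x0:x1]=m[y0:y1,x0:x1]
    k=max(cv2.findContours(mm,0,2)[0],key=cv2.contourArea);(cx,cy),(w,h),a=cv2.minAreaRect(k)
    p=onz(d,[(cx,cy)],z)[0];print(nm,(cx,cy),'size mm',np.array([w,h])*(1323-z)/439.6,p[:2],'rack xy',(p-C)@X,(p-C)@Y,'scene px',proj(s,p)[0])
H,S,V=[hsv[...,i] for i in range(3)]
blob((H<9)&(S>110),(216,174,248,206),103,'jar')
blob((H>30)&(H<75)&(S>75),(248,185,275,212),121,'spice')
blob((H>80)&(H<125)&(S>25),(270,185,308,222),140,'carton')
blob((S<30)&(V>115),(306,195,335,230),130,'can')
```

```text
new c [ 647.9 -141.9   20. ] spacing 85.25550579109832 ydir deg -110.45347868627869 width [76.5 73.  74.9]
129 [ 602.8 -262.8]
43 [ 632.9 -182.2]
-43 [ 662.9 -101.6]
-129 [693. -21.]
old c [ 469.8 -116.    20. ] spacing 85.44004664372729 ydir deg 73.44683700035259 width [70.9 71.5 70.3]
129 [506.5   7.7]
43 [482.  -74.7]
-43 [ 457.5 -157.2]
-129 [ 433.  -239.6]Traceback (most recent call last):
  File "<stdin>", line 18, in <module>
  File "<stdin>", line 15, in blob
ValueError: max() iterable argument is empty
```

Run:
```python
from h import *
d=pickle.load(open('top.pkl','rb'));im=d['color'];s=pickle.load(open('scene.pkl','rb'))
hsv=cv2.cvtColor(im,cv2.COLOR_RGB2HSV)
for p in[(232,190),(228,186),(258,200),(290,206),(283,205),(315,213),(246,212)]:print(p,hsv[p[1],p[0]])
C=np.array([469.8,-116,20]);a=np.radians(73.45);Y=np.array([np.cos(a),np.sin(a),0]);X=np.array([Y[1],-Y[0],0])
f=lambda P:np.array(P,float)/4+[199.625,104.625]
for nm,P,z in(('jar',[(129,340)],103),('spice',[(243,374)],121),('carton ridge',[(332,365),(406,388)],163),('carton foot-side front lo edge',[(311,411),(400,452)],20),('can',[(482,435)],130)):
    for p in onz(d,f(P),z):print(nm,p[:2],'rack xy',np.array([(p-C)@X,(p-C)@Y]),'scene',proj(s,p)[0])
# outer low-end corners of racks z=22
for nm,P in(('new low end',[(146,33),(103,141)]),('old low end',[(544,408),(511,520)])):print(nm,onz(d,f(P),[22,22])[:,:2])
c=s['color'][160:250,230:360,::-1];cv2.imwrite('pics/crop2.png',cv2.resize(c,None,fx=6,fy=6,interpolation=cv2.INTER_CUBIC))
```

```text
(232, 190) [ 11 116  86]
(228, 186) [ 11 117  87]
(258, 200) [ 42 106  94]
(290, 206) [ 96  40 129]
(283, 205) [ 92  30 155]
(315, 213) [ 60   3 166]
(246, 212) [ 23  54 109]
jar [506.4   7.6] rack xy [ -0.2 128.9] scene [260.2 172.2]
spice [480.  -72.5] rack xy [-2.6 44.6] scene [274.2 176.8]
carton ridge [ 481.4 -133.4] rack xy [ 16.1 -13.3] scene [290.3 169.7]
carton ridge [ 465.6 -182.2] rack xy [ 14.8 -64.6] scene [300.4 175.9]
carton foot-side front lo edge [ 461.4 -118.5] rack xy [-7.3 -4.8] scene [281.7 211.7]
carton foot-side front lo edge [ 430.3 -184.2] rack xy [-18.4 -76.7] scene [292.5 222.7]
can [ 435.8 -235. ] rack xy [   1.3 -123.8] scene [308.9 195. ]
new low end [[748.6   3.1]
 [666.2  35.6]]
old low end [[ 461.7 -291.4]
 [ 379.1 -265.3]]
```

View pics/crop2.png

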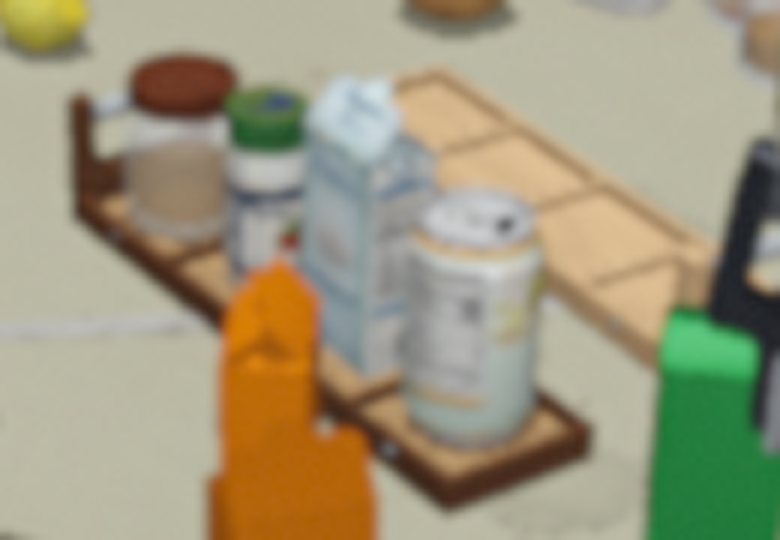

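Scene crop: brown-lid glass jar by the tall end, green-cap spice jar, pale blue carton, then the can. Cap positions predicted from the top view land within 2 px of those seen here. I'll move above the old rack and check with the wrist camera.

{"api": "apply_moves", "payload": {
  "angular": [
    [0,0,0.417],
    [0,0,0.417],
    [0,0,0.417],
    [0,0,0.417],
    [0,0,0.417],
    [0,0,0.417],
    [0,0,0.417],
    [0,0,0.417],
    [0,0,0.417],
    [0,0,0.417],
    [0,0,0.417],
    [0,0,0.417],
    [0,0,0.417],
    [0,0,0.417],
    [0,0,0.417],
    [0,0,0.417],
    [0,0,0],
    [0,0,0]
  ],
  "travel": [
    [0.41,0.7,0.2],
    [0.41,0.7,0.2],
    [0.41,0.7,0.2],
    [0.41,0.7,0.2],
    [0.41,0.7,0.2],
    [0.41,0.7,0.2],
    [0.41,0.7,0.2],
    [0.41,0.7,0.2],
    [0.41,0.7,0.2],
    [0.41,0.7,0.2],
    [0.41,0.7,0.2],
    [0.41,0.7,0.2],
    [0.41,0.7,0.2],
    [0.41,0.7,0.2],
    [0.41,0.7,0.2],
    [0.41,0.7,0.2],
    [0,0,0],
    [0,0,0]
  ],
  "jaw": [1,1,1,1,1,1,1,1,1,1,1,1,1,1,1,1,1,1],
  "force": 40
}}

```text
time: 2.35
tool_pos: [467.2, -116.1, 383.8]
tcp_rot: [-179.9, 0.0, 73.3]
ft_force: [-0.0, 0.8, -0.1]
finger_gap: 85.3
grip_force: 0.0
```

```bash
cat >> h.py <<'E'
from scipy.spatial.transform import Rotation as Ro
def wrist(r,name):
    st=r.sense();d=dict(r.snapshot('wrist'))
    T=np.eye(4);T[:3,:3]=Ro.from_euler('xyz',st['tcp_rot'],degrees=True).as_matrix();T[:3,3]=st['tool_pos']
    M=np.linalg.inv(T@np.array(d['mount']));d['R']=M[:3,:3];d['t']=M[:3,3]
    pickle.dump(d,open(name+'.pkl','wb'));cv2.imwrite(f'pics/{name}.png',d['color'][:,:,::-1]);return d
E
python3 - <<'E'
from bench import r
from h import *
d=wrist(r,'w1')
print(-d['R'].T@d['t'])
X=np.array([[506.5,8,103],[480,-72.5,121],[457.5,-157.2,163],[436,-236,130],[647.9,-141.9,20]]);print(proj(d,X))
E
```

```text
[490.6 -37.6 501.8]
[[285.6  65. ]
 [283.7 138.5]
 [286.  217.3]
 [287.2 264.7]
 [399.2 144.2]]
```

View pics/w1.png

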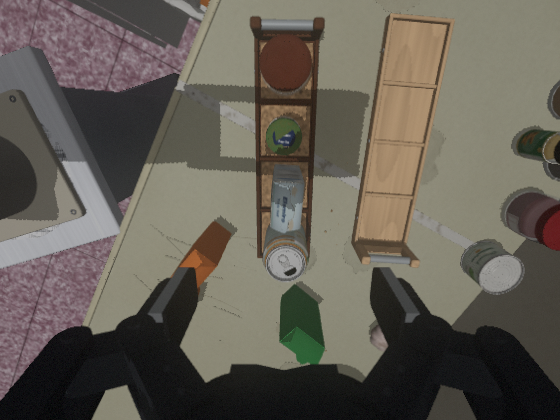

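Wrist view: brown lid (286,63), green cap (284,133), carton (287,205), can rim (286,263) and the empty new rack's middle divider (~396,142). All agree within a few px with the projected estimates.

Run:
```python
from h import *
d=pickle.load(open('w1.pkl','rb'));im=d['color'];hsv=cv2.cvtColor(im,cv2.COLOR_RGB2HSV);H,S,V=[hsv[...,i].astype(int) for i in range(3)]
def blob(m,roi,z,nm):
    x0,y0,x1,y1=roi;mm=np.zeros(m.shape,np.uint8);mm[y0:y1,x0:x1]=m[y0:y1,x0:x1]
    k=max(cv2.findContours(mm,0,2)[0],key=cv2.contourArea);x,y,w,h=cv2.boundingRect(k);c=(x+w/2-.5,y+h/2-.5)
    q=onz(d,[c,(x,c[1]),(x+w,c[1]),(c[0],y),(c[0],y+h)],z);print(nm,(x,y,w,h),q[0][:2],'w',np.linalg.norm(q[1]-q[2]),'h',np.linalg.norm(q[3]-q[4]))
print(hsv[63,286],hsv[137,275],hsv[210,275],hsv[270,275],hsv[95,286])
blob((S>115)&(V<110)&(H<12),(264,38,309,90),103,'jar')
blob((H>28)&(H<75)&(S>85),(262,112,306,158),121,'spice')
blob((H>75)&(H<125)&(S>18),(264,160,308,240),163,'carton')
blob((S<30)&(V>90),(262,238,310,285),130,'can')
m=((H>10)&(H<25)&(S>70)&(V>95)).astype(np.uint8);m[:,:350]=0;m[:10]=0;m[270:]=0;m[:,460:]=0
k=max(cv2.findContours(m,0,2)[0],key=cv2.contourArea);print(cv2.approxPolyDP(k,6,True).reshape(-1,2).tolist())
cv2.imwrite('pics/crop3.png',cv2.resize(im[0:280,250:460,::-1],None,fx=2.1,fy=2.1,interpolation=cv2.INTER_CUBIC))
```

```text
[  8 143  82] [68 41 69] [ 95  22 149] [ 30   2 159] [15 74 89]
jar (264, 38, 45, 52) [507.4   9.4] w 53.86856041088675 h 57.03387497133978
spice (266, 119, 36, 36) [480.5 -70.2] w 44.11998499377687 h 43.22082729039591
carton (271, 183, 25, 50) [ 457.6 -144.5] w 29.367052543017223 h 61.97194203380983
can (262, 245, 45, 38) [ 432.4 -232.9] w 61.85664896259102 h 58.7810137385705
[[391, 13], [355, 241], [400, 241], [411, 199], [405, 244], [454, 19]]
```

View pics/crop3.png

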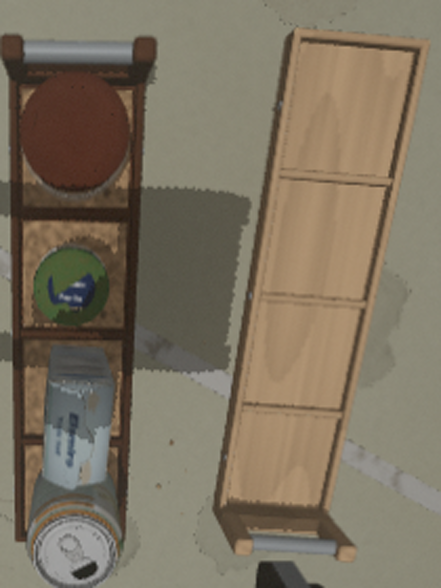

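Run:
```python
from h import *
d=pickle.load(open('w1.pkl','rb'));f=lambda P:np.array(P,float)/2.1+[249.74,-.26]
P=[(282,177),(391,182),(262,297),(368,301),(241,407),(344,410)]
W=onz(d,f(P),20).reshape(3,2,3);M=W.mean(1);c=M.mean(0);y=M[2]-M[0]
print(c,np.linalg.norm(y)/2,np.degrees(np.arctan2(y[1],y[0])),np.linalg.norm(W[:,0]-W[:,1],axis=1))
print('low',onz(d,f([(293,28),(428,42)]),22)[:,:2].mean(0))
P=[(22,212),(124,218),(20,330),(124,336),(23,436),(120,444)]
W=onz(d,f(P),20).reshape(3,2,3);M=W.mean(1);c=M.mean(0);y=M[0]-M[2]
print('old',c,np.linalg.norm(y)/2,np.degrees(np.arctan2(y[1],y[0])),np.linalg.norm(W[:,0]-W[:,1],axis=1))
print('jar',onz(d,f([(76,130)]),103),'spice',onz(d,f([(71,286)]),121),'can',onz(d,f([(76,550)]),130))
C=np.array([469.8,-116,20]);a=np.radians(73.45);Y=np.array([np.cos(a),np.sin(a),0]);X=np.array([Y[1],-Y[0],0])
for nm,P,z in(('foot+y face',[(50,348),(108,348)],15),('edges',[(43,440),(110,440)],134)):
    for p in onz(d,f(P),z):print(nm,p[:2],(p-C)@X,(p-C)@Y)
```

```text
[ 648.5 -139.3   20. ] 83.95846866112926 -111.13590213682973 [77.5 79.5 81.4]
low [707.8  22.8]
old [ 468.9 -111.8   20. ] 84.75483176635743 72.96870519873453 [72.9 78.6 77.6]
jar [[507.9  11.4 103. ]] spice [[480.7 -69.5 121. ]] can [[ 435.7 -230.9  130. ]]
foot+y face [ 449.1 -118.4] -19.146168653827605 -8.176900121152734
foot+y face [ 491.8 -131.2] 25.418770749405592 -8.280866810413158
edges [ 438.4 -151.2] -20.036273455123133 -42.70722977562923
edges [ 477.5 -162.9] 20.72855885622198 -42.79828339713287
```

{"api": "apply_moves", "payload": {
  "angular": [
    [0,0,0],
    [0,0,0],
    [0,0,0],
    [0,0,0],
    [0,0,0],
    [0,0,0],
    [0,0,0],
    [0,0,0],
    [0,0,0],
    [0,0,0],
    [0,0,0],
    [0,0,0],
    [0,0,0],
    [0,0,0],
    [0,0,0],
    [0,0,0]
  ],
  "travel": [
    [0.167,0.525,-0.5],
    [0.167,0.525,-0.5],
    [0.167,0.525,-0.5],
    [0.167,0.525,-0.5],
    [0.167,0.525,-0.5],
    [0.167,0.525,-0.5],
    [0,0,-0.57],
    [0,0,-0.57],
    [0,0,-0.57],
    [0,0,-0.57],
    [0,0,-0.57],
    [0,0,-0.57],
    [0,0,-0.57],
    [0,0,-0.57],
    [0,0,0],
    [0,0,0]
  ],
  "jaw": [1,1,1,1,1,1,1,1,1,1,1,1,1,1,1,1]
}}

```text
time: 4.4
tool_pos: [507.8, 9.5, 82.6]
tcp_rot: [180.0, -0.0, 73.3]
ft_force: [0.8, -0.2, 0.2]
finger_gap: 85.5
grip_force: 0.0
```

{"api": "apply_moves", "payload": {
  "angular": [
    [0,0,0],
    [0,0,0],
    [0,0,0],
    [0,0,0],
    [0,0,0],
    [0,0,0],
    [0,0,0],
    [0,0,0]
  ],
  "travel": [
    [0,0,-0.09],
    [0,0,0],
    [0,0,0],
    [0,0,0],
    [0,0,0],
    [0,0,0],
    [0,0,0],
    [0,0,0]
  ],
  "jaw": [1,0.6,0.6,0.6,0.6,0.6,0.6,0.6],
  "force": 40
}}

```text
time: 5.4
tool_pos: [508.1, 10.1, 79.2]
tcp_rot: [179.9, -0.0, 73.4]
ft_force: [-2.4, 0.3, 6.3]
finger_gap: 64.2
grip_force: 44.3
```

{"api": "apply_moves", "payload": {
  "angular": [
    [0,0,0],
    [0,0,0],
    [0,0,0],
    [0,0,0]
  ],
  "travel": [
    [0,0,0.2],
    [0,0,0.4],
    [0,0,0.4],
    [0,0,0]
  ],
  "jaw": [0.6,0.6,0.6,0.6],
  "force": 50
}}

```text
time: 5.9
tool_pos: [509.2, 10.0, 120.7]
tcp_rot: [179.8, -0.0, 73.4]
ft_force: [-0.1, 0.2, -2.6]
finger_gap: 63.8
grip_force: 55.6
```

Run:
```python
from bench import r
import cv2
d=r.snapshot('scene');cv2.imwrite('pics/s2.png',cv2.resize(d['color'][100:250,200:360,::-1],None,fx=4,fy=4,interpolation=2))
s=r.sense();print(s['grip_force'],s['finger_gap'],s['ft_force'],s['wrist_torque'])
```

```text
55.629772846587 64.13339646707738 [-0.19503722  0.12883587 -1.69329247] [ 0.01275351 -0.03485095  0.02021576]
```

View pics/s2.png

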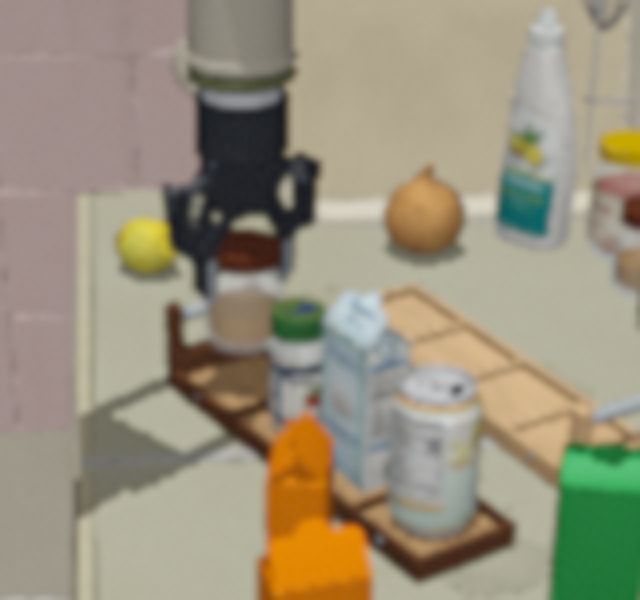

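Jar is lifted and upright, with its bay's pad visible below. I'll carry it above everything to new bay 1.

{"api": "apply_moves", "payload": {
  "angular": [
    [0,0,0],
    [0,0,0],
    [0,0,0],
    [0,0,0],
    [0,0,-0.05],
    [0,0,-0.05],
    [0,0,-0.05],
    [0,0,-0.05],
    [0,0,-0.05],
    [0,0,-0.05],
    [0,0,-0.05],
    [0,0,-0.05],
    [0,0,-0.05],
    [0,0,-0.05],
    [0,0,0],
    [0,0,0],
    [0,0,0],
    [0,0,0],
    [0,0,0],
    [0,0,0]
  ],
  "travel": [
    [0,0,0.5],
    [0,0,0.8],
    [0,0,0.8],
    [0,0,0.8],
    [0.234,-0.678,0.2],
    [0.234,-0.678,0],
    [0.234,-0.678,0],
    [0.234,-0.678,0],
    [0.234,-0.678,0],
    [0.234,-0.678,0],
    [0.234,-0.678,0],
    [0.234,-0.678,0],
    [0.234,-0.678,0],
    [0.234,-0.678,0],
    [0,0,-0.5],
    [0,0,-0.7],
    [0,0,-0.7],
    [0,0,-0.7],
    [0,0,-0.5],
    [0,0,0]
  ],
  "jaw": [0.6,0.6,0.6,0.6,0.6,0.6,0.6,0.6,0.6,0.6,0.6,0.6,0.6,0.6,0.6,0.6,0.6,0.6,0.6,0.6]
}}

```text
time: 8.45
tool_pos: [599.4, -259.7, 115.2]
tcp_rot: [-179.7, -0.0, 69.4]
ft_force: [0.3, -0.4, -2.1]
finger_gap: 63.7
grip_force: 56.2
```

Run:
```python
from bench import r
from h import *
d=wrist(r,'w2');s=r.sense();print(s['tool_pos'],s['tcp_rot'])
t=r.snapshot('top')
a=t['color'][115:190,210:370,::-1];cv2.imwrite('pics/t2.png',np.vstack([cv2.resize(a,(560,262),interpolation=2),d['color'][60:380,:,::-1]]))
```

```text
[ 600.5 -260.4  117.3] [-179.9   -0.    69.4]
```

View pics/t2.png

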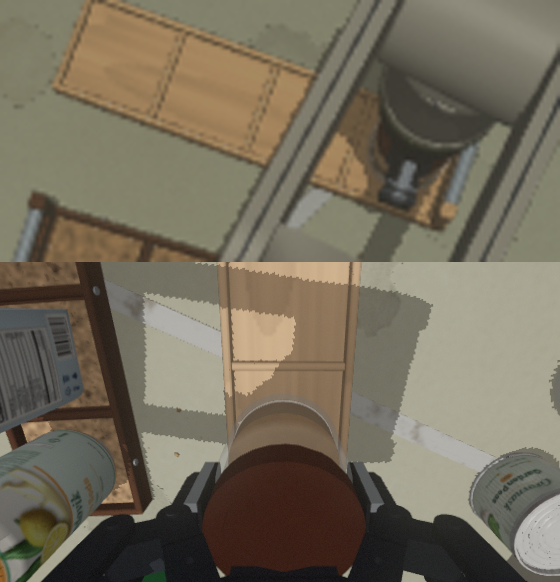

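The wrist shows the jar upright, with the rack rails parallel beneath it. The divider between bays 1 and 2 runs from (232,163) to (346,167) in full-picture rows.

Run:
```python
from h import *
d=pickle.load(open('w2.pkl','rb'))
W=onz(d,[(232,164),(346,168)],20);m=W.mean(0);print(W,m,np.linalg.norm(W[0]-W[1]))
a=np.radians(69.4);Y=-np.array([np.cos(a),np.sin(a),0]);print(m+43*Y, m-86*Y)
print(proj(d,[[600.5,-260.4,20],[600.5,-260.4,150]]))
```

```text
[[ 580.1 -205.5   20. ]
 [ 654.6 -236.5   20. ]] [ 617.3 -221.    20. ] 80.71896850922376
[ 602.2 -261.3   20. ] [ 647.6 -140.5   20. ]
[[286.3 222.5]
 [287.5 357.1]]
```

{"api": "apply_moves", "payload": {
  "angular": [
    [0,0,0],
    [0,0,0],
    [0,0,0],
    [0,0,0],
    [0,0,0]
  ],
  "travel": [
    [0.04,-0.02,-0.35],
    [0,0,-0.35],
    [0,0,-0.2],
    [0,0,-0.06],
    [0,0,0]
  ],
  "jaw": [0.6,0.6,0.6,0.6,0.6]
}}

```text
time: 9.18
tool_pos: [602.7, -261.9, 79.7]
tcp_rot: [-180.0, -0.0, 69.4]
ft_force: [-0.3, 0.5, -3.4]
finger_gap: 64.0
grip_force: 56.1
```

{"api": "apply_moves", "payload": {
  "angular": [
    [0,0,0],
    [0,0,0],
    [0,0,0],
    [0,0,0],
    [0,0,0],
    [0,0,0],
    [0,0,0],
    [0,0,0],
    [0,0,0],
    [0,0,0],
    [0,0,0],
    [0,0,0],
    [0,0,0]
  ],
  "travel": [
    [0,0,-0.06],
    [0,0,0],
    [0,0,0],
    [0,0,0],
    [0,0,0],
    [0,0,0],
    [0,0,0.4],
    [0,0,0.6],
    [0,0,0.7],
    [0,0,0.7],
    [0,0,0.7],
    [0,0,0.7],
    [0,0,0]
  ],
  "jaw": [0.6,0.6,1,1,1,1,1,1,1,1,1,1,1]
}}

```text
time: 10.8
tool_pos: [604.5, -262.7, 234.5]
tcp_rot: [179.6, 0.1, 69.4]
ft_force: [0.2, 0.3, -0.0]
finger_gap: 85.4
grip_force: 0.0
```

{"api": "apply_moves", "payload": {
  "angular": [
    [0,0,0.055],
    [0,0,0.055],
    [0,0,0.055],
    [0,0,0.055],
    [0,0,0.055],
    [0,0,0.055],
    [0,0,0.055],
    [0,0,0.055],
    [0,0,0.055],
    [0,0,0],
    [0,0,0],
    [0,0,0],
    [0,0,0],
    [0,0,0],
    [0,0,0],
    [0,0,0],
    [0,0,0]
  ],
  "travel": [
    [-0.345,0.532,0],
    [-0.345,0.532,0],
    [-0.345,0.532,0],
    [-0.345,0.532,0],
    [-0.345,0.532,0],
    [-0.345,0.532,0],
    [-0.345,0.532,0],
    [-0.345,0.532,0],
    [-0.345,0.532,0],
    [0,0,0],
    [0,0,-0.5],
    [0,0,-0.6],
    [0,0,-0.6],
    [0,0,-0.6],
    [0,0,-0.6],
    [0,0,-0.1],
    [0,0,0]
  ],
  "jaw": [1,1,1,1,1,1,1,1,1,1,1,1,1,1,1,1,1]
}}

```text
time: 12.92
tool_pos: [478.7, -70.7, 109.7]
tcp_rot: [-180.0, 0.0, 73.3]
ft_force: [1.1, -0.2, 0.2]
finger_gap: 85.5
grip_force: 0.0
```

Run:
```python
from bench import r
from h import *
d=wrist(r,'w3');s=r.sense();print(s['tool_pos'],s['tcp_rot'])
t=r.snapshot('top');pickle.dump(t,open('t3.pkl','wb'))
a=t['color'][115:190,210:370,::-1];cv2.imwrite('pics/t3.png',np.vstack([cv2.resize(a,(560,262),interpolation=2),d['color'][60:380,:,::-1]]))
print(proj(t,[[602.5,-261.5,100]]))
```

```text
[479.2 -70.7 110.3] [179.9   0.   73.3]
[[327.5 154.8]]
```

View pics/t3.png

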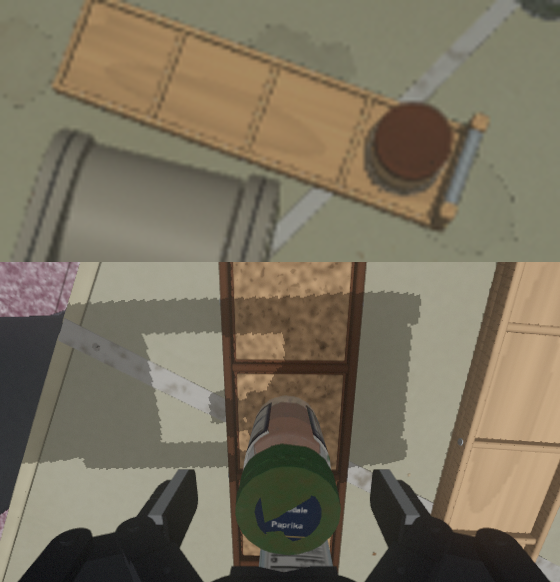

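Top view: brown jar stands centred in new bay 1. Wrist view: the green cap is centred at (288,298) in the full picture, between the open fingers.

Run:
```python
from h import *
d=pickle.load(open('w3.pkl','rb'))
print(proj(d,[[479.2,-70.7,121]]),onz(d,[(288,298),(237,298),(339,298),(288,250),(288,346)],121))
t=pickle.load(open('t3.pkl','rb'));print(onz(t,[(327.6,155.6)],100))
```

```text
[[285.2 312.8]] [[482.4 -64.1 121. ]
 [462.3 -58.  121. ]
 [502.5 -70.1 121. ]
 [488.6 -43.1 121. ]
 [475.4 -87.7 121. ]]
[[ 600.3 -261.7  100. ]]
```

{"api": "apply_moves", "payload": {
  "angular": [
    [0,0,0],
    [0,0,0],
    [0,0,0],
    [0,0,0],
    [0,0,0],
    [0,0,0],
    [0,0,0],
    [0,0,0],
    [0,0,0]
  ],
  "travel": [
    [0.05,0.05,0],
    [0,0,0],
    [0,0,0],
    [0,0,0],
    [0,0,0],
    [0,0,0],
    [0,0,0],
    [0,0,0.4],
    [0,0,0]
  ],
  "jaw": [1,0.35,0.35,0.35,0.35,0.35,0.35,0.35,0.35],
  "force": 40
}}

```text
time: 14.15
tool_pos: [481.5, -68.6, 127.1]
tcp_rot: [179.9, -0.0, 73.3]
ft_force: [0.3, -0.8, -0.5]
finger_gap: 44.5
grip_force: 41.0
```

{"api": "apply_moves", "payload": {
  "angular": [
    [0,0,0],
    [0,0,0],
    [0,0,0],
    [0,0,0],
    [0,0,-0.061],
    [0,0,-0.061],
    [0,0,-0.061],
    [0,0,-0.061],
    [0,0,-0.061],
    [0,0,-0.061],
    [0,0,-0.061],
    [0,0,-0.061],
    [0,0,0],
    [0,0,0],
    [0,0,0],
    [0,0,0],
    [0,0,0],
    [0,0,0],
    [0,0,0]
  ],
  "travel": [
    [0,0,0.6],
    [0,0,0.9],
    [0,0,0.9],
    [0,0,0.9],
    [0.47,-0.351,0],
    [0.47,-0.351,0],
    [0.47,-0.351,0],
    [0.47,-0.351,0],
    [0.47,-0.351,0],
    [0.47,-0.351,0],
    [0.47,-0.351,0],
    [0.47,-0.351,0],
    [0,0,-0.6],
    [0,0,-0.8],
    [0,0,-0.8],
    [0,0,-0.6],
    [0,0,-0.35],
    [0,0,-0.1],
    [0,0,0]
  ],
  "jaw": [0.35,0.35,0.35,0.35,0.35,0.35,0.35,0.35,0.35,0.35,0.35,0.35,0.35,0.35,0.35,0.35,0.35,0.35,0.35]
}}

```text
time: 16.52
tool_pos: [631.4, -180.8, 128.2]
tcp_rot: [180.0, -0.0, 69.4]
ft_force: [-0.6, -0.2, -0.7]
finger_gap: 44.0
grip_force: 41.3
```

Run:
```python
from bench import r
s=r.sense();print(s['tool_pos'],s['tcp_rot'],s['finger_gap'])
```

```text
[ 631.35231277 -180.80549342  128.18416006] [ 1.79950195e+02 -2.85938464e-04  6.94179327e+01] 43.992272589153764
```

{"api": "apply_moves", "payload": {
  "angular": [
    [0,0,0],
    [0,0,0],
    [0,0,0],
    [0,0,0]
  ],
  "travel": [
    [0.03,0,-0.25],
    [0,0,-0.15],
    [0,0,-0.08],
    [0,0,0]
  ],
  "jaw": [0.35,0.35,0.35,0.35]
}}

```text
time: 17.02
tool_pos: [631.9, -180.6, 107.8]
tcp_rot: [-180.0, 0.0, 69.4]
ft_force: [0.6, 0.2, -0.4]
finger_gap: 43.7
grip_force: 41.3
```

{"api": "apply_moves", "payload": {
  "angular": [
    [0,0,0],
    [0,0,0],
    [0,0,0],
    [0,0,0],
    [0,0,0],
    [0,0,0],
    [0,0,0],
    [0,0,0],
    [0,0,0],
    [0,0,0],
    [0,0,0],
    [0,0,0],
    [0,0,0]
  ],
  "travel": [
    [0,0,-0.01],
    [0,0,0],
    [0,0,0],
    [0,0,0],
    [0,0,0],
    [0,0,0],
    [0,0,0],
    [0,0,0.4],
    [0,0,0.7],
    [0,0,0.7],
    [0,0,0.8],
    [0,0,0.8],
    [0,0,0.1]
  ],
  "jaw": [0.35,1,1,1,1,1,1,1,1,1,1,1,1]
}}

```text
time: 18.65
tool_pos: [633.8, -181.3, 253.0]
tcp_rot: [179.6, -0.0, 69.4]
ft_force: [0.6, -0.3, 0.4]
finger_gap: 85.1
grip_force: 0.0
```

{"api": "apply_moves", "payload": {
  "angular": [
    [0,0,0.061],
    [0,0,0.061],
    [0,0,0.061],
    [0,0,0.061],
    [0,0,0.061],
    [0,0,0.061],
    [0,0,0.061],
    [0,0,0.061],
    [0,0,0],
    [0,0,0]
  ],
  "travel": [
    [-0.546,0.081,0],
    [-0.546,0.081,0],
    [-0.546,0.081,0],
    [-0.546,0.081,0],
    [-0.546,0.081,0],
    [-0.546,0.081,0],
    [-0.546,0.081,0],
    [-0.546,0.081,0],
    [0,0,0],
    [0,0,0]
  ],
  "jaw": [1,1,1,1,1,1,1,1,1,1]
}}

```text
time: 19.9
tool_pos: [457.8, -154.8, 247.8]
tcp_rot: [180.0, -0.0, 73.3]
ft_force: [0.6, 0.1, 0.6]
finger_gap: 85.4
grip_force: 0.0
```

Run:
```python
from bench import r
from h import *
d=wrist(r,'w4');s=r.sense();print(s['tool_pos'],s['tcp_rot'])
t=r.snapshot('top');pickle.dump(t,open('t4.pkl','wb'))
a=t['color'][115:190,210:370,::-1];cv2.imwrite('pics/t4.png',np.vstack([cv2.resize(a,(560,262),interpolation=2),d['color'][60:380,:,::-1]]))
print(proj(t,[[632.5,-180.8,118]]),proj(d,[s['tool_pos'],[459,-155.5,163],[459,-155.5,134]]))
```

```text
[ 457.9 -154.8  247.8] [180.   -0.   73.3]
[[299.  143.2]] [[284.3 297. ]
 [285.6 227.6]
 [285.4 214.2]]
```

View pics/t4.png

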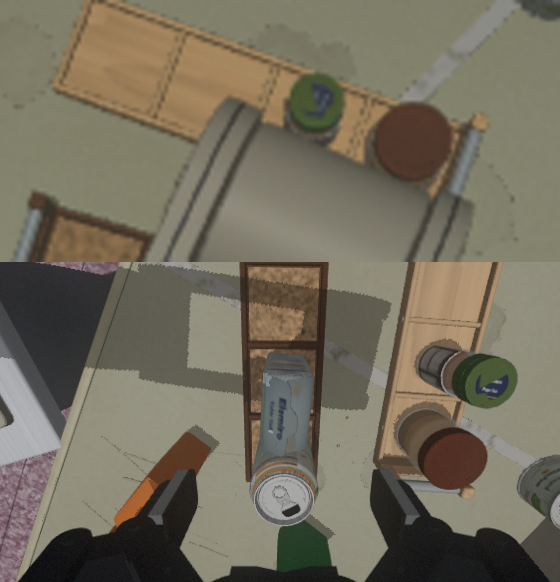

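Top: the spice jar stands in bay 2 beside the jar. Wrist: the carton spans columns 258–313, centred near column 286 as predicted, with the can right behind it at (285,293).

Run:
```python
from h import *
d=pickle.load(open('w4.pkl','rb'));a=np.radians(73.4);Y=np.array([np.cos(a),np.sin(a)]);X=np.array([Y[1],-Y[0]]);c=np.array([459,-155.5])
for z in(15,134):
  for sx,sy in((-22,32.5),(22,32.5),(-22,-32.5),(22,-32.5)):
    p=c+X*sx+Y*sy;print(z,sx,sy,proj(d,[[*p,z]])[0]+[0,202])
for sy in(32.5,-32.5):print('ridge',proj(d,[[*(c+Y*sy),163]])[0]+[0,202])
cv2.imwrite('pics/crop4.png',cv2.resize(d['color'][130:330,230:340,::-1],None,fx=3,fy=3,interpolation=2))
```

```text
15 -22 32.5 [265.6 354.9]
15 22 32.5 [303.9 354.8]
15 -22 -32.5 [266.7 408.7]
15 22 -32.5 [302.9 408.6]
134 -22 32.5 [257.  376.8]
134 22 32.5 [313.7 376.6]
134 -22 -32.5 [259.3 452.5]
134 22 -32.5 [311.5 452.4]
ridge [285.6 385.6]
ridge [285.6 469.7]
```

View pics/crop4.png

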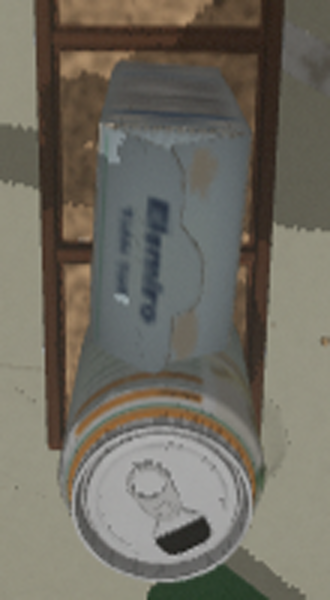

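The carton matches its predicted corners within ~3 px. Descending to grip 100 mm up.

{"api": "apply_moves", "payload": {
  "angular": [
    [0,0,0],
    [0,0,0],
    [0,0,0],
    [0,0,0],
    [0,0,0],
    [0,0,0],
    [0,0,0],
    [0,0,0],
    [0,0,0],
    [0,0,0],
    [0,0,0],
    [0,0,0],
    [0,0,0],
    [0,0,0]
  ],
  "travel": [
    [0.05,0,-0.5],
    [0,0,-0.6],
    [0,0,-0.7],
    [0,0,-0.7],
    [0,0,-0.5],
    [0,0,-0.14],
    [0,0,0],
    [0,0,0],
    [0,0,0],
    [0,0,0],
    [0,0,0],
    [0,0,0],
    [0,0,0],
    [0,0,0]
  ],
  "jaw": [1,1,1,1,1,1,1,0.35,0.35,0.35,0.35,0.35,0.35,0.35],
  "force": 30
}}

```text
time: 21.75
tool_pos: [459.9, -155.0, 123.4]
tcp_rot: [179.9, 0.0, 73.3]
ft_force: [-1.8, 0.9, 6.0]
finger_gap: 44.9
grip_force: 29.8
```

{"api": "apply_moves", "payload": {
  "angular": [
    [0,0,0],
    [0,0,0],
    [0,0,0],
    [0,0,0],
    [0,0,0],
    [0,0,-0.05],
    [0,0,-0.05],
    [0,0,-0.05],
    [0,0,-0.05],
    [0,0,-0.05],
    [0,0,-0.05],
    [0,0,-0.05],
    [0,0,-0.05],
    [0,0,-0.05],
    [0,0,-0.05],
    [0,0,0],
    [0,0,0],
    [0,0,0],
    [0,0,0],
    [0,0,0]
  ],
  "travel": [
    [0,0,0.3],
    [0,0,0.6],
    [0,0,0.8],
    [0,0,0.8],
    [0,0,0.6],
    [0.508,0.137,0],
    [0.508,0.137,0],
    [0.508,0.137,0],
    [0.508,0.137,0],
    [0.508,0.137,0],
    [0.508,0.137,0],
    [0.508,0.137,0],
    [0.508,0.137,0],
    [0.508,0.137,0],
    [0.508,0.137,0],
    [0,0,-0.5],
    [0,0,-0.7],
    [0,0,-0.7],
    [0,0,-0.5],
    [0,0,-0.1]
  ],
  "jaw": [0.35,0.35,0.35,0.35,0.35,0.35,0.35,0.35,0.35,0.35,0.35,0.35,0.35,0.35,0.35,0.35,0.35,0.35,0.35,0.35],
  "force": 40
}}

```text
time: 24.25
tool_pos: [660.8, -99.8, 143.6]
tcp_rot: [-179.8, 0.0, 69.3]
ft_force: [0.3, 0.0, -1.3]
finger_gap: 44.1
grip_force: 40.5
```

{"api": "apply_moves", "payload": {
  "angular": [
    [0,0,0],
    [0,0,0]
  ],
  "travel": [
    [0,0,0],
    [0,0,0]
  ],
  "jaw": [0.35,0.35]
}}

```text
time: 24.5
tool_pos: [663.5, -100.2, 148.0]
tcp_rot: [179.9, -0.0, 69.3]
ft_force: [0.6, -0.2, -1.6]
finger_gap: 44.3
grip_force: 40.5
```

Run:
```python
from bench import r
from h import *
d=wrist(r,'w5');s=r.sense();print(s['tool_pos'],s['tcp_rot'],s['wrist_torque'])
```

```text
[ 663.5 -100.2  148. ] [179.9  -0.   69.3] [ 0.  0. -0.]
```

View pics/w5.png

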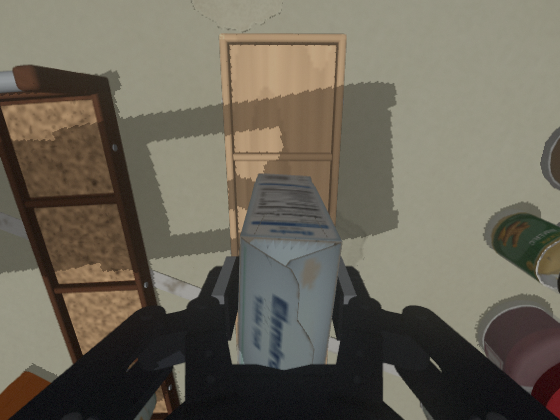

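Wrist view: carton hangs upright, centred between the rails of bay 3, whose divider shows at (233–330,158).

{"api": "apply_moves", "payload": {
  "angular": [
    [0,0,0],
    [0,0,0],
    [0,0,0],
    [0,0,0],
    [0,0,0]
  ],
  "travel": [
    [0,0,-0.3],
    [0,0,-0.25],
    [0,0,-0.12],
    [0,0,0],
    [0,0,0]
  ],
  "jaw": [0.35,0.35,0.35,0.35,0.35]
}}

```text
time: 25.18
tool_pos: [662.2, -100.1, 120.3]
tcp_rot: [-179.9, 0.0, 69.3]
ft_force: [-5.2, 1.0, 8.6]
finger_gap: 44.1
grip_force: 40.7
```

{"api": "apply_moves", "payload": {
  "angular": [
    [0,0,0],
    [0,0,0],
    [0,0,0],
    [0,0,0],
    [0,0,0],
    [0,0,0],
    [0,0,0],
    [0,0,0],
    [0,0,0],
    [0,0,0],
    [0,0,0]
  ],
  "travel": [
    [0,0,0],
    [0,0,0],
    [0,0,0],
    [0,0,0],
    [0,0,0],
    [0,0,0.4],
    [0,0,0.7],
    [0,0,0.8],
    [0,0,0.8],
    [0,0,0.6],
    [0,0,0]
  ],
  "jaw": [0.6,1,1,1,1,1,1,1,1,1,1]
}}

```text
time: 26.55
tool_pos: [664.2, -100.3, 255.9]
tcp_rot: [179.6, -0.1, 69.3]
ft_force: [0.1, 0.4, 0.3]
finger_gap: 85.7
grip_force: 0.0
```

{"api": "apply_moves", "payload": {
  "angular": [
    [0,0,0.05],
    [0,0,0.05],
    [0,0,0.05],
    [0,0,0.05],
    [0,0,0.05],
    [0,0,0.05],
    [0,0,0.05],
    [0,0,0.05],
    [0,0,0.05],
    [0,0,0.05],
    [0,0,0],
    [0,0,0]
  ],
  "travel": [
    [-0.567,-0.332,0],
    [-0.567,-0.332,0],
    [-0.567,-0.332,0],
    [-0.567,-0.332,0],
    [-0.567,-0.332,0],
    [-0.567,-0.332,0],
    [-0.567,-0.332,0],
    [-0.567,-0.332,0],
    [-0.567,-0.332,0],
    [-0.567,-0.332,0],
    [0,0,0],
    [0,0,0]
  ],
  "jaw": [1,1,1,1,1,1,1,1,1,1,1,1]
}}

```text
time: 28.05
tool_pos: [436.0, -232.4, 251.0]
tcp_rot: [-180.0, -0.0, 73.3]
ft_force: [0.9, -0.2, -0.1]
finger_gap: 85.2
grip_force: 0.0
```

Run:
```python
from bench import r
from h import *
d=wrist(r,'w6');s=r.sense();print(s['tool_pos'],s['tcp_rot'],s['finger_gap'])
t=r.snapshot('top');pickle.dump(t,open('t6.pkl','wb'))
a=t['color'][115:190,210:370,::-1];cv2.imwrite('pics/t6.png',np.vstack([cv2.resize(a,(560,262),interpolation=2),d['color'][60:380,:,::-1]]))
print(proj(t,[[662.9,-100.3,160]]),proj(d,[[435.7,-233,130]])+[0,202])
```

```text
[ 436.2 -232.3  251.1] [-180.    -0.    73.3] 85.50407260773582
[[269.6 129. ]] [[283.8 413.7]]
```

View pics/t6.png

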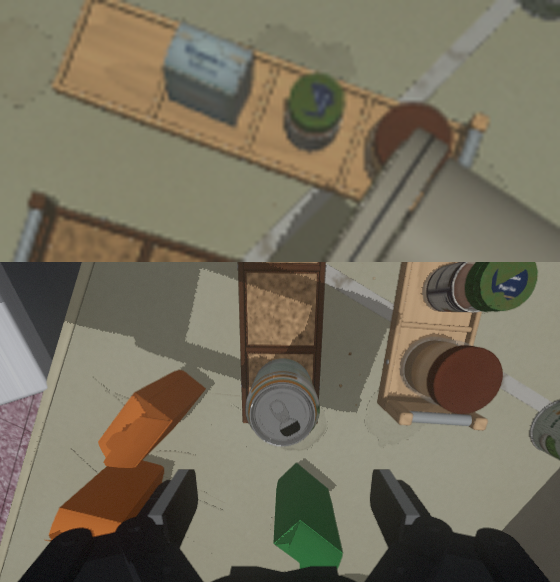

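The top shows the carton upright in bay 3. The wrist shows the can rim at (283,412), within 2 px of the prediction, with the green and orange cartons clear of the fingers.

{"api": "apply_moves", "payload": {
  "angular": [
    [0,0,0],
    [0,0,0],
    [0,0,0],
    [0,0,0],
    [0,0,0],
    [0,0,0],
    [0,0,0],
    [0,0,0],
    [0,0,0],
    [0,0,0],
    [0,0,0],
    [0,0,0],
    [0,0,0],
    [0,0,0]
  ],
  "travel": [
    [0,0,-0.5],
    [0,0,-0.7],
    [0,0,-0.8],
    [0,0,-0.8],
    [0,0,-0.5],
    [0,0,-0.17],
    [0,0,0],
    [0,0,0],
    [0,0,0],
    [0,0,0],
    [0,0,0],
    [0,0,0],
    [0,0,0],
    [0,0,0]
  ],
  "jaw": [1,1,1,1,1,1,1,0.55,0.55,0.55,0.55,0.55,0.55,0.55],
  "force": 40
}}

```text
time: 29.9
tool_pos: [436.5, -233.3, 114.4]
tcp_rot: [179.9, 0.0, 73.3]
ft_force: [-3.8, 0.4, 5.4]
finger_gap: 63.5
grip_force: 43.5
```

{"api": "apply_moves", "payload": {
  "angular": [
    [0,0,0],
    [0,0,0],
    [0,0,0],
    [0,0,0],
    [0,0,0],
    [0,0,-0.036],
    [0,0,-0.036],
    [0,0,-0.036],
    [0,0,-0.036],
    [0,0,-0.036],
    [0,0,-0.036],
    [0,0,-0.036],
    [0,0,-0.036],
    [0,0,-0.036],
    [0,0,-0.036],
    [0,0,-0.036],
    [0,0,-0.036],
    [0,0,-0.036],
    [0,0,-0.036]
  ],
  "travel": [
    [0,0,0.5],
    [0,0,0.9],
    [0,0,1],
    [0,0,1],
    [0,0,0.9],
    [0.458,0.381,0],
    [0.458,0.381,0],
    [0.458,0.381,0],
    [0.458,0.381,0],
    [0.458,0.381,0],
    [0.458,0.381,0],
    [0.458,0.381,0],
    [0.458,0.381,0],
    [0.458,0.381,0],
    [0.458,0.381,0],
    [0.458,0.381,0],
    [0.458,0.381,0],
    [0.458,0.381,0],
    [0.458,0.381,0]
  ],
  "jaw": [0.55,0.55,0.55,0.55,0.55,0.55,0.55,0.55,0.55,0.55,0.55,0.55,0.55,0.55,0.55,0.55,0.55,0.55,0.55]
}}

```text
time: 32.28
tool_pos: [692.8, -18.9, 284.9]
tcp_rot: [180.0, 0.0, 69.3]
ft_force: [0.4, -0.3, -3.9]
finger_gap: 63.0
grip_force: 45.7
```

{"api": "apply_moves", "payload": {
  "angular": [
    [0,0,0],
    [0,0,0],
    [0,0,0],
    [0,0,0],
    [0,0,0],
    [0,0,0],
    [0,0,0],
    [0,0,0]
  ],
  "travel": [
    [0,0,0],
    [0,0,0],
    [0,0,-0.5],
    [0,0,-0.8],
    [0,0,-0.9],
    [0,0,-0.8],
    [0,0,-0.4],
    [0,0,0]
  ],
  "jaw": [0.55,0.55,0.55,0.55,0.55,0.55,0.55,0.55]
}}

```text
time: 33.28
tool_pos: [690.9, -19.6, 146.6]
tcp_rot: [-179.8, 0.1, 69.3]
ft_force: [-0.5, 0.2, -2.0]
finger_gap: 63.3
grip_force: 45.7
```

{"api": "apply_moves", "payload": {
  "angular": [
    [0,0,0],
    [0,0,0],
    [0,0,0],
    [0,0,0]
  ],
  "travel": [
    [0,0,-0.35],
    [0,0,-0.3],
    [0,0,-0.12],
    [0,0,0]
  ],
  "jaw": [0.55,0.55,0.55,0.55]
}}

```text
time: 33.78
tool_pos: [692.0, -19.3, 117.3]
tcp_rot: [-179.9, 0.0, 69.3]
ft_force: [0.1, 0.9, -3.6]
finger_gap: 63.5
grip_force: 45.7
```

{"api": "apply_moves", "payload": {
  "angular": [
    [0,0,0],
    [0,0,0],
    [0,0,0]
  ],
  "travel": [
    [0.02,0,-0.1],
    [0,0,-0.06],
    [0,0,0]
  ],
  "jaw": [0.55,0.55,0.55]
}}

```text
time: 34.15
tool_pos: [693.3, -19.4, 111.8]
tcp_rot: [180.0, -0.0, 69.3]
ft_force: [-0.3, -0.2, -2.6]
finger_gap: 63.2
grip_force: 45.8
```

{"api": "apply_moves", "payload": {
  "angular": [
    [0,0,0],
    [0,0,0],
    [0,0,0],
    [0,0,0],
    [0,0,0],
    [0,0,0],
    [0,0,0],
    [0,0,0],
    [0,0,0],
    [0,0,0],
    [0,0,0],
    [0,0,0],
    [0,0,0],
    [0,0,0],
    [0,0,0],
    [0,0,0],
    [0,0,0],
    [0,0,0],
    [0,0,0]
  ],
  "travel": [
    [0,0,-0.02],
    [0,0,0],
    [0,0,0],
    [0,0,0],
    [0,0,0],
    [0,0,0],
    [0,0,0.4],
    [0,0,0.8],
    [0,0,0.8],
    [0,0,0.9],
    [0,0,0.9],
    [-0.6,-0.4,0.5],
    [-0.6,-0.4,0.5],
    [-0.6,-0.4,0.5],
    [-0.6,-0.4,0.5],
    [-0.6,-0.4,0.5],
    [-0.6,-0.4,0.3],
    [0,0,0],
    [0,0,0]
  ],
  "jaw": [0.55,0.7,1,1,1,1,1,1,1,1,1,1,1,1,1,1,1,1,1]
}}

```text
time: 36.52
tool_pos: [549.3, -115.2, 375.3]
tcp_rot: [179.9, -0.0, 69.3]
ft_force: [-0.1, -0.2, -0.2]
finger_gap: 85.2
grip_force: 0.0
```

Run:
```python
from bench import r
from h import *
d=wrist(r,'w7');s=r.sense();print(s['tool_pos'],s['time'],s['finger_gap'])
t=r.snapshot('top');pickle.dump(t,open('t7.pkl','wb'));sc=r.snapshot('scene')
a=t['color'][110:195,200:360,::-1];cv2.imwrite('pics/f.png',np.vstack([cv2.resize(a,(560,298),interpolation=2),d['color'][0:290,:,::-1]]))
f=[[602.5,-261.3],[632.8,-180.8],[662.9,-100.3],[693.2,-19.8]]
P=[[*a,z] for a,z in zip(f,(100,118,160,127))]
print('top pic',(proj(t,P)-[200,110])*3.5);print('wrist pic',proj(d,P)+[0,298])
```

```text
[ 549.4 -115.   374.6] 36.575 85.41328176589262
top pic [[446.  156.9]
 [346.4 115.9]
 [243.6  66.4]
 [142.5  40.3]]
wrist pic [[354.1 551.7]
 [361.9 498.1]
 [377.6 432.7]
 [376.  349.4]]
```

View pics/f.png

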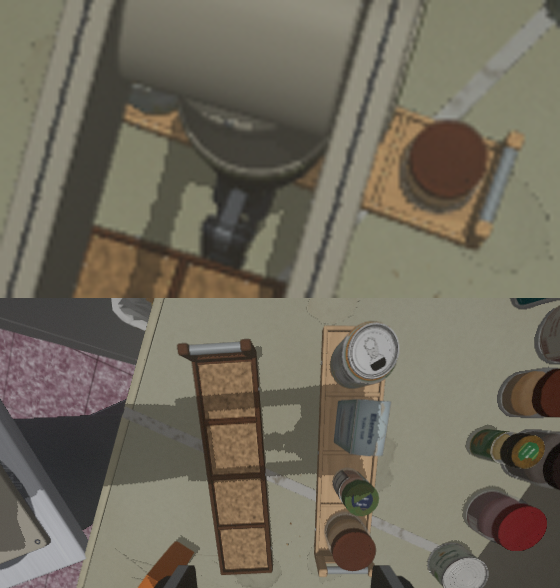

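Final view: all four stand upright in the new rack. Can (373,350), carton (365,427), green cap (359,497) and brown lid (351,549) are each within ~3 mm of their bay-centre projections, apart from the carton, whose visible centre is not its top point. The gripper is clear and open.

```bash
python3 -c "
from bench import r
print(r.hand_in())"
```

```text
the job is handed in; nothing more can be done
None
```

All four things stand upright in the matching bays of the new rack (small jar, spice jar, salt carton, drinks can from its tall end), and the job was handed in at about 37 s, with no verdict returned.

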